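Set the sampling probe over the sample cup on its locked slide

ROBOT

A 6-joint arm with a two-finger parallel gripper is mounted at the origin on the work surface. World frame = base frame: x ahead of the robot, y to its left, z up, the work surface at z = 0. Lengths are in m, angles in rad, forces in N, time in s.
With the tool pointing down it reaches from about 0.4 to 0.925 m from the base axis. Payload 3.4 kg.
Tool frame: the origin (TCP) lies midway between the tips of the shut fingers; the grasp point (between the pads) lies env.pinch_z behind it (env.pinch_z is the distance from the TCP to the grasp point, in m); z points along the fingers, y is the direction in which the jaws open and shut (so a half turn about z gives the same grasp; the last joint's range is limited). The gripper opens to 85 mm and grips with 20 to 120 N. Pads are 22 mm wide; open, the fingers measure 114 mm over their backs; the gripper's body (76 mm by 85 mm) begins 54 mm behind the grasp point. The pads swing forward as they close: fully open they stand 13 mm farther back than shut.
Start: joints at [-1.23, 0.307, 1.506, -0, 1.328, -0.073], TCP at [0.231, -0.526, 0.231] pointing down, gripper open.
Joint ranges: [-3.12, 3.12], [-1.05, 2.28], [0.14, 2.33], [-1.42, 4.57], [0.1, 2.73], [-2.68, 2.68]. Speed limits (rad/s): [2.57, 2.57, 3.14, 3.14, 3.14, 3.14].

INTERFACE

Orientations are given as a rotation vector (axis times angle).
In Python, from bench import env, eyes, workorder gives the robot as it stands.
- The arm moves only by the shell command python3 -m handwheel 'ROWS' [OPENING] [FORCE]. ROWS is JSON, a list of rows, each an object of numbers: "tx", "ty", "tz": the shift along the tool's x, y, z in m; "yaw": the turn about the tool's z in degrees. A call has 1 to 10 rows; each row is the pose to reach, as a shift and turn from the pose measured when the call began, along the tool's axes at that moment; what a row does not reach only later rows make up. A row lasts 1/8 s, in which the tool goes at most 62.5 mm and 10.7 degrees, less where a joint would pass 70% of its speed; a pose out of reach is approached as far as the arm can. A call with a gripper value outside its range is refused whole. OPENING is the finger opening in m, from 0 to 0.0854, set as the call begins (- or left out, the last holds). The fingers move at their own pace and stop on an object; FORCE is the grip in N (left out, the last holds). Time passes only in rows, so rows that repeat a pose let the fingers close. It gives the time, the measured TCP pose, the force and the opening at its end, in the units of the state.
- env.get_state(): the state, without advancing time (a new reading comes with each control period).
- eyes.snapshot(name): name is "side" or "top"; returns a dict with "pixels" (480x640x3 uint8, red, green, blue), "fx", "fy", "cx", "cy" (pixels), "k1" (the pictures are not rectified: a ray, as slopes to the right and down, at radius r is drawn at 1 + k1 r^2 times it, then the intrinsics apply), "rvec" (rotation vector, rad) and "tvec" (3), from world to camera coordinates, as OpenCV has them. Camera axes: x right, y down, z forward; pixel columns grow to the right and rows downward; lengths in m; the calibration is good to about 2 mm. A picture is of the moment at which its call begins. There is no depth.
- workorder.job_done(): hands the job in, once; it reports no verdict.
The state is a dict: "t": time; "joint_pos": joint angles; "qvel": joint speeds; "joint_torque": joint torques, N m; "ee_pos": TCP position; "tcp_rot": TCP orientation; "force": force on the tool from outside, world axes, zero at the start; "wrist_torque": the same for the moment, N m; "gripper_width": finger opening in m.
Only numpy, scipy, OpenCV 4.12 (cv2) and the standard library are available. Lean on these libraries where they do the work, as an engineer would, in place of code of your own. Each camera call takes 0.05 s, during which the arm holds its last target. There are 200 camera calls.

TASK

Take the yellow-headed sampling probe out of its grey stand and hang it in the yellow eye of the blue sliding section, steel rod down through the hole and head resting on the eye, and let it go. Then pull up the red lock plunger, slide the section one hole along the bar to the hole that puts the probe above the blue sample cup (not the orange waste cup), and let the pin go fully down into that hole. Finish while still holding the red knob with the pin home; leave both cups and the other things on the bench where they stand.

Things in the scene. Friction and masses are not known exactly. Their poses are not given: they have to be found in the camera images.
- rail: Fixed probe slide: base plate 170 x 360 mm, 10 mm thick, two posts and a level 30 mm square steel bar, its top 135 mm above the bench. Origin under the bar's middle at bench height; y runs along the bar, z up; -x is the side with eye and cups, and points away from the robot (within 0.3 rad). Lock holes in the bar's top at y = -110, -55, 0, 55, 110 mm (13 mm long, for the 8 mm pin).
- section (a joint): Place of the blue sliding section along the bar, m: its y in the rail's frame. It starts locked in the middle hole (0, with up to 2.5 mm of play either way); its next holes are at -0.055 and +0.055, stops at -0.112 and 0.112. Slides with about 2 N of friction once the pin is out. The section is a sleeve 44 mm wide (x), 56 mm long (y), its top 142 mm above the bench, a dark collar on it to 150 mm.
- plunger (a joint): Height of the spring plunger above home, m: 0 with the pin fully down in a hole, 0.012 with its tip riding on the bar, 0.018 at its upper stop. The pin is out of its hole above 0.0125. The spring pushes it down with 4 N at 0 and 8.5 N at the stop. The plunger rides on the sliding section, so moving the raised knob sideways slides the section.
- knob: Red upright knob of the lock plunger, a cylinder 24 mm across and 30 mm high; the origin is at its centre, 179 mm above the bench when the pin is home, on the bar's middle line. 14 mm of thin pin is free below it. It moves with the section and goes up and down with the plunger; axes like the rail's.
- eye (a point): Centre of the hole in the yellow eye plate of the sliding section, on the plate's upper face, 125 mm above the bench and 85 mm from the bar's middle line on the rail's -x side. Hole 12 mm across, plate 36 x 36 mm and 8 mm thick; axes like the rail's, z up.
- probe_grip (a point): Centre of the sampling probe's yellow head (22 mm across, 48 mm high, upright), half-way up it. The steel rod, 8 mm across and 55 mm long with a tapered end, hangs below the head: the head's underside is 24 mm below this point and the rod's end 79 mm below it. z up along the probe. At the start its rod stands in the hole of the stand; loose, about 70 g.
- probe_tip (a point): The lower end of the probe's steel rod.
- stand: Grey block 70 x 70 mm, 66 mm high, with a 14 mm hole in which the probe stands at the start, head resting on its top. Origin under its centre. Fixed.
- sample_cup: Blue open cup, 44 mm across, 45 mm high, loose on the slide's base plate, its rim 55 mm above the bench. Origin at its underside's centre. It stands below the line of the eye, next to one of the two neighbouring holes (rail y about +55 or -55 mm). The hung probe's rod end passes 15 mm above the rims.
- waste_cup: Orange open cup of the same size, at the other neighbouring hole. Not wanted.
- reagent: Bystander: amber bottle, 52 mm across, 110 mm high. Origin at its underside.
- vial_a: Bystander: small vial with red cap, 26 mm across, 55 mm high.
- vial_b: Bystander: small vial with green cap, 26 mm across, 55 mm high.
- dish: Bystander: steel dish 90 mm across, 30 mm high.
- slide_box: Bystander: green box 85 x 55 x 30 mm.
There are look-alikes about, which are no part of the job. Of the things like the part that bears probe_grip, leave any that is green, purple or turquoise; of the rest the smaller one is meant.

How it is judged:
On the way, in this order (a step that is already met when the one before it is completed fails the run):
1. the probe hangs in the eye, let go, while the section is still in its first hole (z of probe_tip in the frame of eye below -0.051 m and horizontal distance between probe_tip and eye below 0.008 m and distance between the grasp point and probe_grip above 0.04 m and value of joint section between -0.006 and 0.006 m), for 0.2 s.
2. the plunger is pulled up, out of its hole (value of joint plunger above 0.0125 m and contact force between the fingers and knob above 1 N), for 0.1 s.
At the end, for the whole second after the job is handed in: Probe hangs in the eye (rod end 51 mm or more below its upper face, within 8 mm sideways); section within 5 mm of the next hole, eye within 14 mm of the upright blue cup's axis; plunger within 2.5 mm of home; fingers on the knob with over 2 N (z of probe_tip in the frame of eye below -0.051 m and horizontal distance between probe_tip and eye below 0.008 m and horizontal distance between eye and sample_cup below 0.014 m and value of joint plunger below 0.0025 m and (value of joint section between 0.05 and 0.06 m or value of joint section between -0.06 and -0.05 m) and contact force between the fingers and knob above 2 N and height (world z) of sample_cup above 0.007 m and angle between sample_cup's own z axis and vertical below 0.1 rad); the arm keeps its last pose, push and grip.
It fails at once if a cup is displaced (distance of any of sample_cup, waste_cup from where it was at the start of the episode above 0.012 m).
It fails at once if a bystander is disturbed (distance of any of reagent, vial_a, vial_b, dish, slide_box from where it was at the start of the episode above 0.02 m).
It fails at once if the section is run past the next hole (value of joint section above 0.085 m or value of joint section below -0.085 m).
It also fails if it takes over 58 s, if anything falls off the work surface, if the arm or the gripper's body presses on something with over 40 N, if the wrist force passes 120 N, or if a joint passes its speed limit or range.

## Working session

There is one attempt and no reset: what is moved stays moved. The work goes in short steps, Python scripts to look and compute and a shell command to move; the robot and the scene stay as the last step left them, time stands still between calls to the robot, and variables do not carry over. Pictures are saved under pics/ and viewed, on a budget of 10 in all, crops included, one or two more only if the job needs it, and the job is handed in when it is done.

```bash
mkdir -p pics; ls; python3 - <<'E'
from bench import env, eyes
import cv2
for n in("side","top"):
    s=eyes.snapshot(n); cv2.imwrite(f"pics/{n}0.png",s["pixels"][:,:,::-1]); print({k:v for k,v in s.items() if k!="pixels"})
print(env.get_state(),env.pinch_z)
E
```

```text
pics
{'fx': 544.4584327000696, 'fy': 544.4584327000696, 'cx': 333.42853017841355, 'cy': 236.01960211559083, 'k1': -0.0640441803666479, 'rvec': array([ 2.11572087, -0.36143113,  0.2174082 ]), 'tvec': array([-0.53501424,  0.20945086,  1.30119943])}
{'fx': 518.5575171717819, 'fy': 518.5575171717819, 'cx': 305.61490402275973, 'cy': 241.29538363249966, 'k1': 0.013290408936471309, 'rvec': array([ 2.1192328 , -2.10237159,  0.19644258]), 'tvec': array([7.07945143e-04, 5.98855935e-01, 1.24097979e+00])}
{'t': 0.1, 'joint_pos': array([-1.23046480e+00,  3.07477698e-01,  1.50756121e+00, -2.19200458e-05,
        1.32843897e+00, -7.34813138e-02]), 'qvel': array([-2.88316051e-03, -3.19862280e-03, -3.77980066e-03, -4.86502574e-05,
       -1.00430330e-03, -1.25566326e-03]), 'joint_torque': array([-4.11311394e-04, -4.58531141e+01, -2.52606261e+01, -1.47907126e-04,
        5.56724437e-03, -3.02417197e-05]), 'ee_pos': array([ 0.23097115, -0.52585882,  0.23047796]), 'tcp_rot': array([-3.07275842e+00, -6.45012557e-01,  4.26809842e-04]), 'force': array([-0.10754941, -0.52202287, -0.33779395]), 'wrist_torque': array([-0.02355895, -0.02974476,  0.01828157]), 'gripper_width': 0.08538567045966097} 0.0187
```

View pics/side0.png

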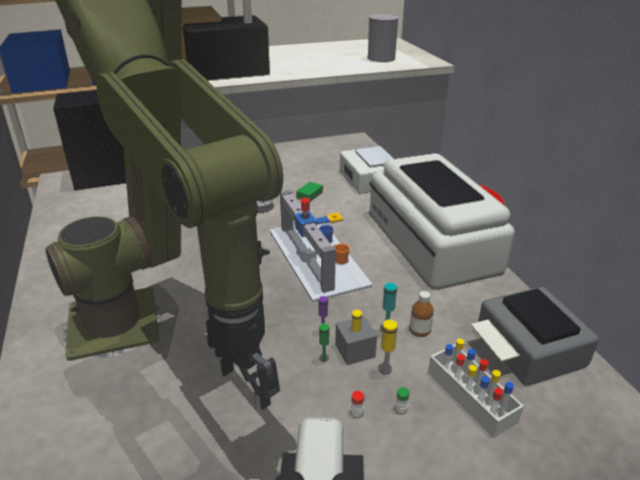

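View pics/top0.png

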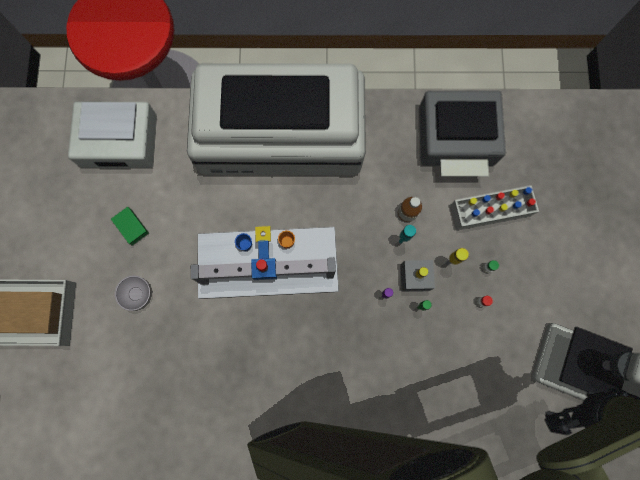

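Side view: the probe candidates are yellow in the grey stand (357,320), a larger yellow one (389,335), turquoise (389,297), purple (323,306) and green (324,335). In the top view they are (423,272), (461,255), (408,233), (388,293) and (426,305). I choose the smaller yellow one, standing in the grey block. The blue cup is at top (243,243) and orange at (286,240). Next is one close crop to check.

```bash
cat > h.py <<'E'
import numpy as np, cv2
from bench import env, eyes
from scipy.spatial.transform import Rotation as R
def KD(s): return np.array([[s["fx"],0,s["cx"]],[0,s["fy"],s["cy"]],[0,0,1]]),np.array([s["k1"],0,0,0,0.])
def at(s,px,z):
    K,D=KD(s); u=cv2.undistortPoints(np.array([[px]],float),K,D)[0,0]
    M=cv2.Rodrigues(s["rvec"])[0]; c=-M.T@s["tvec"]; d=M.T@np.r_[u,1]
    return c+d*(z-c[2])/d[2]
def proj(s,P):
    K,D=KD(s); return cv2.projectPoints(np.array(P,float).reshape(-1,1,3),s["rvec"],s["tvec"],K,D)[0][:,0]
def tool(dP):  # world shift -> tool axes
    return R.from_rotvec(env.get_state()["tcp_rot"]).inv().apply(dP)
def crop(s,x,y,w,h,k): return cv2.resize(s["pixels"][y:y+h,x:x+w,::-1],None,fx=k,fy=k,interpolation=cv2.INTER_CUBIC)
E
python3 - <<'E'
from h import *
s=eyes.snapshot("top"); t=eyes.snapshot("side")
a=crop(s,185,215,160,90,5); b=crop(s,380,220,100,100,3); c=crop(t,300,270,120,100,3)
im=np.zeros((450+0,800,3),np.uint8); im[:450,:800]=a
im=np.vstack([im[:300*0+450]]); 
o=np.zeros((600,800,3),np.uint8); o[:270,:480]=crop(s,185,215,160,90,3);o[:300,485:785]=b; o[300:,:360]=c; o[300:570,370:700]=crop(t,265,180,110,90,3)
cv2.imwrite("pics/c1.png",o)
hsv=cv2.cvtColor(s["pixels"],cv2.COLOR_RGB2HSV)
def blob(n,lo,hi,x,y,w,h):
    m=cv2.inRange(hsv[y:y+h,x:x+w],lo,hi); k=cv2.connectedComponentsWithStats(m)
    for st,ce in zip(k[2][1:],k[3][1:]):
        if st[4]>8: print(n,st+[x,y,0,0,0],ce+[x,y])
blob("yel",(22,120,100),(34,255,255),185,215,300,80)
blob("red",(0,150,80),(6,255,255),185,215,160,90)
blob("red2",(174,150,80),(180,255,255),185,215,160,90)
blob("blue",(105,150,40),(125,255,255),185,215,160,90)
blob("or",(7,150,80),(18,255,255),185,215,160,90)
E
```

```text
yel [255 226  16  16 192] [262.76041667 232.94791667]
yel [456 248  13  13 125] [461.776 253.76 ]
yel [419 267   9   9  63] [423.20634921 271.11111111]
red [257 260  10  10  76] [261.22368421 264.38157895]
blue [235 234  17  16 217] [243.15207373 241.70046083]
blue [252 241  25  38 468] [263.66452991 263.02350427]
or [278 231  17  17 201] [285.7761194  238.97014925]
```

View pics/c1.png

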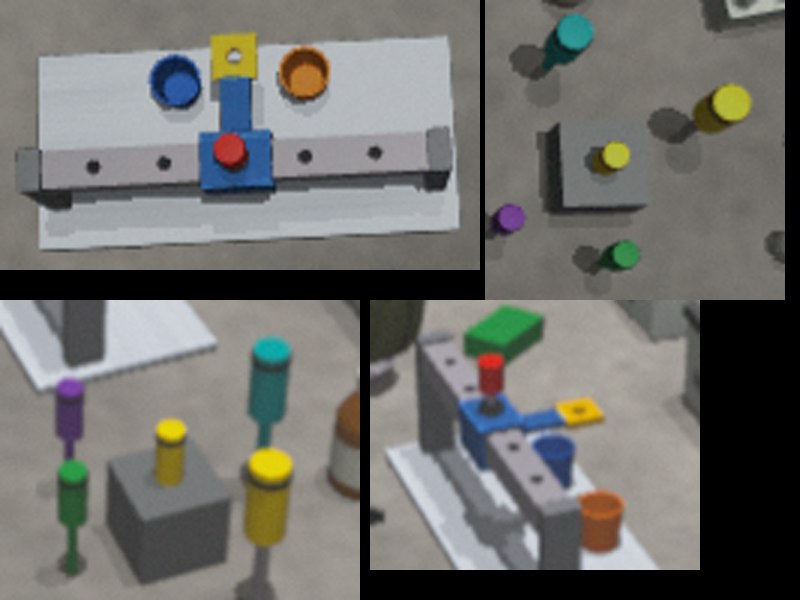

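The crop confirms the choice: the small yellow head is in the grey block, at top px (423.5,271.5). The blue cup is left of the eye in the top view.

```bash
python3 - <<'E'
from h import *
s=eyes.snapshot("top"); t=eyes.snapshot("side")
np.set_printoptions(precision=4,suppress=True)
P=lambda x,y:(185+(x+.5)/3-.5,215+(y+.5)/3-.5)
H=[at(s,P(*p),.135) for p in((93,167),(164,163),(305,156),(375,153))]
print("holes",H); d=H[3]-H[0]; print("len",np.hypot(*d[:2]))
v=(H[0]-H[3])[:2]; v/=np.hypot(*v); y=np.r_[v,0]; x=np.cross(y,[0,0,1]); mid=sum(H)/4; print("y",y,"x",x,"mid",mid)
eye=at(s,P(234,57),.125); print("eye",eye,"rel",(eye-mid)@x,(eye-mid)@y)
for n,px,z in(("knob",(261.2,264.4),.194),("blue",P(177,80),.055),("or",P(304,73),.055)):
    p=at(s,px,z); print(n,p,(p-mid)@x,(p-mid)@y)
pr=at(s,(423.3,271.3),.114); print("probe",pr)
print("big",at(s,(461.8,254),.15), "stand top corners",[at(s,(380+(a-485)/3,220+b/3),.066) for a,b in((561,121),(646,122),(645,207),(561,208))])
print("side: eye",at(t,(334.7,216.7),.125),"knob",at(t,(305.3,200),.194),"probe",at(t,(357,313.7),.114))
E
```

```text
holes [array([0.513 , 0.2141, 0.135 ]), array([0.5165, 0.1588, 0.135 ]), array([0.5229, 0.0489, 0.135 ]), array([ 0.5256, -0.0056,  0.135 ])]
len 0.2200561281932659
y [-0.0573  0.9984  0.    ] x [ 0.9984  0.0573 -0.    ] mid [0.5195 0.1041 0.135 ]
eye [0.6036 0.1074 0.125 ] rel 0.08414023106380564 -0.0015295962425354195
knob [0.5186 0.102  0.194 ] -0.0009770586232313095 -0.002034160621742851
blue [0.5986 0.1617 0.055 ] 0.08231948960324693 0.053055873235062646
or [0.6054 0.0551 0.055 ] 0.08291252415856046 -0.053829995403875744
probe [ 0.5174 -0.2744  0.114 ]
big [ 0.5532 -0.3566  0.15  ] stand top corners [array([ 0.5513, -0.2414,  0.066 ]), array([ 0.5509, -0.3111,  0.066 ]), array([ 0.4809, -0.3075,  0.066 ]), array([ 0.4795, -0.2393,  0.066 ])]
side: eye [0.6081 0.1038 0.125 ] knob [0.5233 0.0997 0.194 ] probe [ 0.5199 -0.2804  0.114 ]
```

```bash
python3 - <<'E'
from h import *
p=env.get_state()["ee_pos"]; print(tool(np.r_[.5187,-.277,.2]-p))
E
```

```text
[ 0.36354504 -0.11255597  0.03106607]
```

```bash
python3 -m handwheel '[{"tx":0.05,"ty":-0.015,"yaw":4},{"tx":0.1,"ty":-0.03,"yaw":9},{"tx":0.15,"ty":-0.045,"yaw":14},{"tx":0.2,"ty":-0.06,"yaw":20},{"tx":0.25,"ty":-0.077,"yaw":20.4},{"tx":0.3,"ty":-0.093,"tz":0.01,"yaw":20.4},{"tx":0.34,"ty":-0.105,"tz":0.02,"yaw":20.4},{"tx":0.3635,"ty":-0.1125,"tz":0.03,"yaw":20.4},{"tx":0.3635,"ty":-0.1125,"tz":0.031,"yaw":20.4},{"tx":0.3635,"ty":-0.1125,"tz":0.031,"yaw":20.4}]' 0.06 40
python3 - <<'E'
from h import *
s=eyes.snapshot("top"); t=eyes.snapshot("side")
st=env.get_state(); p=st["ee_pos"]; print(p,tool([1,0,0]),proj(s,[p,p-[0,0,.1]]),proj(t,[p,p-[0,0,.1]]))
o=np.zeros((600,800,3),np.uint8); o[:,:400]=crop(s,380,200,100,150,4); o[:,400:]=crop(t,300,220,100,150,4)
cv2.imwrite("pics/c2.png",o)
E
```

```text
[ 0.23114983 -0.52639929  0.23117325] [ 9.15618991e-01  4.02047084e-01 -7.50874716e-05] [[566.08068326 404.64027687]
 [544.31414751 399.57737641]] [[244.82318195 394.80195879]
 [249.63121327 436.13672838]]invalid input at $[0]: expected keys tx, ty, tz, yaw
```

View pics/c2.png

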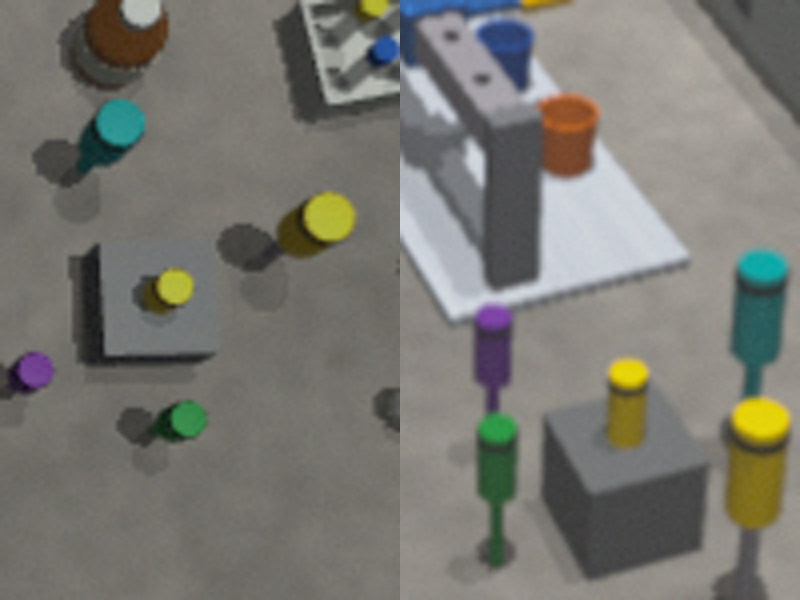

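The picture shows the arm did not move: the call was refused because every row needs all four keys. The scene is unchanged, with the small head at top px (423.4,271.5).

```bash
python3 -m handwheel '[{"tx":0.05,"ty":-0.015,"tz":0,"yaw":4},{"tx":0.1,"ty":-0.03,"tz":0,"yaw":9},{"tx":0.15,"ty":-0.045,"tz":0,"yaw":14},{"tx":0.2,"ty":-0.06,"tz":0,"yaw":20},{"tx":0.25,"ty":-0.077,"tz":0,"yaw":20.4},{"tx":0.3,"ty":-0.093,"tz":0.01,"yaw":20.4},{"tx":0.34,"ty":-0.105,"tz":0.02,"yaw":20.4},{"tx":0.3635,"ty":-0.1125,"tz":0.03,"yaw":20.4},{"tx":0.3635,"ty":-0.1125,"tz":0.031,"yaw":20.4},{"tx":0.3635,"ty":-0.1125,"tz":0.031,"yaw":20.4}]' 0.06 40
python3 - <<'E'
from h import *
s=eyes.snapshot("top"); t=eyes.snapshot("side")
st=env.get_state(); p=st["ee_pos"]; print(p,tool([1,0,0]),proj(s,[p,p-[0,0,.1]]),proj(t,[p,p-[0,0,.1]]))
o=np.zeros((600,800,3),np.uint8); o[:,:400]=crop(s,380,200,100,150,4); o[:,400:]=crop(t,300,220,100,150,4)
cv2.imwrite("pics/c3.png",o)
E
```

```text
t: 1.65
ee_pos: [0.5182, -0.2776, 0.2002]
tcp_rot: [3.14, 0.091, -0.001]
force: [-0.4, -0.6, 0.5]
gripper_width: 0.0602
[ 0.51815238 -0.27816522  0.20066319] [9.98398106e-01 5.65791688e-02 1.42278072e-04] [[433.28964629 265.41597454]
 [423.71437126 271.77393215]] [[357.37843862 281.16690054]
 [355.61778831 317.93331718]]
```

View pics/c3.png

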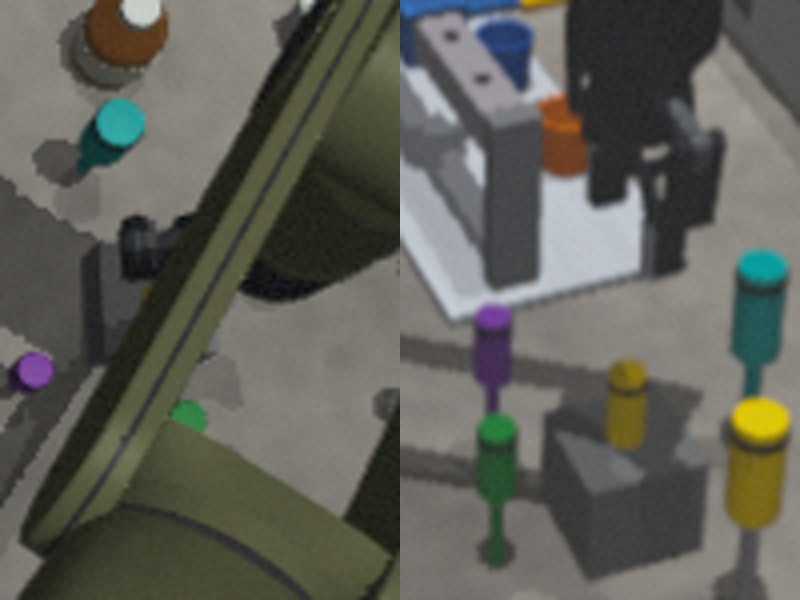

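The side view shows the fingertips at (352,270) and (366,288), so their middle is straight above the head at (357,313). The descent follows.

```bash
python3 -m handwheel '[{"tx":0,"ty":0,"tz":0.04,"yaw":0},{"tx":0,"ty":0,"tz":0.08,"yaw":0},{"tx":0,"ty":0,"tz":0.11,"yaw":0},{"tx":0,"ty":0,"tz":0.122,"yaw":0},{"tx":0,"ty":0,"tz":0.122,"yaw":0}]' 0.06 40
python3 -m handwheel '[{"tx":0,"ty":0,"tz":0,"yaw":0},{"tx":0,"ty":0,"tz":0,"yaw":0},{"tx":0,"ty":0,"tz":0,"yaw":0},{"tx":0,"ty":0,"tz":0,"yaw":0},{"tx":0,"ty":0,"tz":0,"yaw":0},{"tx":0,"ty":0,"tz":0,"yaw":0}]' 0 40
```

```text
t: 2.38
ee_pos: [0.5177, -0.2787, 0.0785]
tcp_rot: [-3.14, -0.087, 0.001]
force: [0.5, 0.7, 0.6]
gripper_width: 0.0602
t: 3.12
ee_pos: [0.5185, -0.2789, 0.0799]
tcp_rot: [3.139, 0.088, 0.002]
force: [-0.1, 1.3, 5.9]
gripper_width: 0.0207
```

```bash
python3 -m handwheel '[{"tx":0,"ty":0,"tz":-0.03,"yaw":0},{"tx":0,"ty":0,"tz":-0.07,"yaw":0},{"tx":0,"ty":0,"tz":-0.12,"yaw":0},{"tx":0,"ty":0,"tz":-0.16,"yaw":0},{"tx":0,"ty":0,"tz":-0.16,"yaw":0}]'
python3 - <<'E'
from h import *
p=env.get_state()["ee_pos"]; print(p,tool(np.r_[.606,.105,p[2]]-p),tool([1,0,0]))
E
```

```text
t: 3.75
ee_pos: [0.5204, -0.2801, 0.2443]
tcp_rot: [3.134, 0.088, 0.014]
force: [-0.2, -0.8, -1.3]
gripper_width: 0.0206
[ 0.52037707 -0.28008406  0.24425541] [ 0.10707571 -0.37967534 -0.00156544] [0.99839131 0.05601303 0.00879378]
```

```bash
python3 -m handwheel '[{"tx":0.02,"ty":-0.04,"tz":0,"yaw":0},{"tx":0.04,"ty":-0.09,"tz":0,"yaw":0},{"tx":0.06,"ty":-0.145,"tz":0,"yaw":0},{"tx":0.08,"ty":-0.2,"tz":0,"yaw":0},{"tx":0.1,"ty":-0.255,"tz":0,"yaw":0},{"tx":0.107,"ty":-0.31,"tz":0,"yaw":0},{"tx":0.107,"ty":-0.355,"tz":0,"yaw":0},{"tx":0.107,"ty":-0.38,"tz":0,"yaw":0},{"tx":0.107,"ty":-0.38,"tz":0,"yaw":0},{"tx":0.107,"ty":-0.38,"tz":0,"yaw":0}]'
python3 - <<'E'
from h import *
s=eyes.snapshot("top"); t=eyes.snapshot("side")
st=env.get_state(); p=st["ee_pos"]; print(p,st["tcp_rot"],tool([0,0,1]),st["force"])
q=p-[0,0,.069]; print("tip pred top,side",proj(s,[q]),proj(t,[q]))
o=np.zeros((600,800,3),np.uint8); o[:,:400]=crop(s,215,180,100,150,4); o[:,400:]=crop(t,285,140,80,120,5)
cv2.imwrite("pics/c4.png",o)
E
```

```text
t: 5.0
ee_pos: [0.6054, 0.1047, 0.2417]
tcp_rot: [3.133, 0.088, 0.011]
force: [0.7, 0.2, -1.9]
gripper_width: 0.0211
[0.60578296 0.1041103  0.24216018] [3.13349381 0.08603075 0.01218434] [ 0.00758156  0.00710503 -0.99994602] [-0.36503209 -0.06091389 -1.23419515]
tip pred top,side [[262.13820558 228.30264282]] [[334.13694456 201.39112731]]
```

View pics/c4.png

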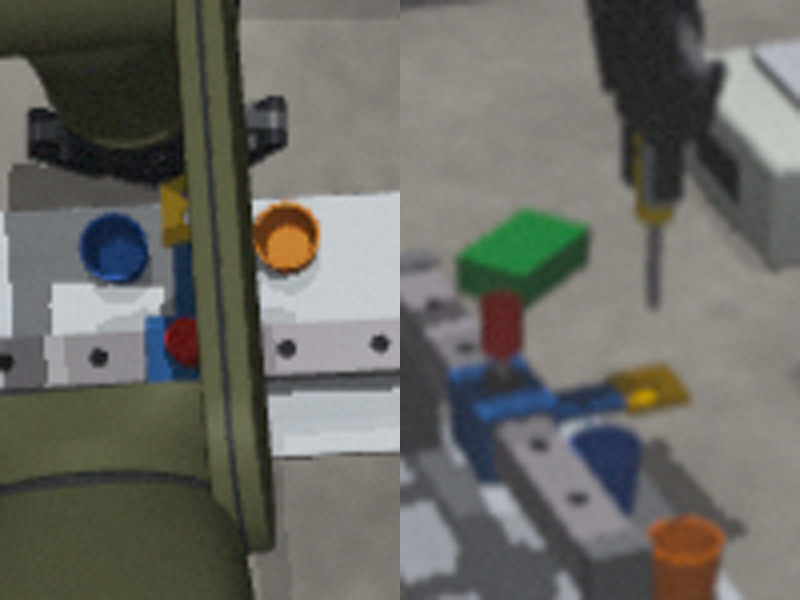

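The side view shows the rod end at (335.6,201.3), with the eye hole near (334.7,217). The arm hides the eye in the top view. I'll measure both at subpixel level.

```bash
python3 - <<'E'
from h import *
from scipy.optimize import minimize
np.set_printoptions(precision=4,suppress=True)
t=eyes.snapshot("side"); s=eyes.snapshot("top"); st=env.get_state()
p=st["ee_pos"]; print(p)
g=t["pixels"].astype(float).mean(2)
for r in range(188,203,2):
    a=g[r,326:346]; w=np.clip(np.median(a)-a-12,0,None); print(r,(w*np.arange(326,346)).sum()/w.sum() if w.sum() else None,a[7:13].round())
for f in(-.03,-.045,-.06): print("pred",proj(t,[p+[0,0,f]]))
X=np.array([.9984,.0573,0]);Y=np.array([-.0573,.9984,0])
for n,c,fn,win in(("side",t,"side0",(320,205,30,25)),("top",s,"top0",(245,220,35,21))):
    im=cv2.imread(f"pics/{fn}.png"); x,y,w,h=win; hs=cv2.cvtColor(im,cv2.COLOR_BGR2HSV)
    m=cv2.inRange(hs,(18,110,60),(36,255,255)); M=np.zeros_like(m);M[y:y+h,x:x+w]=m[y:y+h,x:x+w]
    cs,_=cv2.findContours(M,0,2); hull=max(cs,key=cv2.contourArea); F=np.zeros_like(m); cv2.drawContours(F,[hull],-1,255,-1)
    F=cv2.GaussianBlur(F.astype(float)/255,(0,0),.7)
    def cost(q):
        e=np.r_[q/100,.125]; P=[e+a*.018*X+b*.018*Y+[0,0,k] for a in(-1,1) for b in(-1,1) for k in(0,-.008)]
        H=cv2.convexHull(proj(c,P).astype(np.float32)); D=np.zeros((480,640),np.uint8)
        cv2.fillPoly(D,[np.round(H*64).astype(np.int32)],255,shift=6,lineType=cv2.LINE_AA); return ((cv2.GaussianBlur(D/255.,(0,0),.7)-F)**2).sum()
    r=minimize(cost,[60.5,10.5],method="Nelder-Mead",options=dict(initial_simplex=[[60.5,10.5],[61,10.5],[60.5,11]])); e=np.r_[r.x/100,.125]
    print(n,e,r.fun,proj(c,[e]),"mask",F.sum())
J=[proj(t,[[.606+a,.104+b,.125]])-proj(t,[[.606,.104,.125]]) for a,b in((.01,0),(0,.01))]; print("px per cm",J)
E
```

```text
[0.606  0.1041 0.2425]
188 335.44072164948454 [125. 101.  76.  81. 104. 136.]
190 335.46831955922863 [128. 104.  80.  82. 106. 133.]
192 335.4267676767677 [130. 104.  74.  81. 108. 134.]
194 335.40568475452193 [130. 102.  78.  78. 110. 134.]
196 335.3315068493151 [129. 104.  77.  82. 116. 138.]
198 335.27963525835867 [130. 105.  79.  88. 118. 138.]
200 335.1476510067114 [133. 106.  81.  92. 126. 140.]
202 335.375 [139. 132. 124. 125. 134. 139.]
pred [[334.425  188.3989]]
pred [[334.341  193.3886]]
pred [[334.2579 198.3247]]
side [0.6086 0.1086 0.125 ] 20.119772058502498 [[334.2885 215.8325]] mask 108.00000000000001
top [0.6062 0.1078 0.125 ] 23.335818002009994 [[262.5004 232.5959]] mask 213.0
px per cm [array([[ 3.4203, -0.5853]]), array([[-1.2324, -1.747 ]])]
```

```bash
python3 -m handwheel '[{"tx":0,"ty":-0.001,"tz":0.02,"yaw":0},{"tx":0,"ty":-0.001,"tz":0.038,"yaw":0},{"tx":0,"ty":-0.001,"tz":0.038,"yaw":0},{"tx":0,"ty":-0.001,"tz":0.038,"yaw":0}]'
python3 - <<'E'
from h import *
t=eyes.snapshot("side"); print(np.mean([env.get_state()["ee_pos"] for _ in range(3)],0))
i=cv2.imread("pics/side0.png")[195:235,315:355]
o=np.hstack([crop(t,315,195,40,40,10),cv2.resize(i,None,fx=10,fy=10,interpolation=cv2.INTER_CUBIC)])
cv2.imwrite("pics/c5.png",o)
E
```

```text
t: 5.7
ee_pos: [0.6068, 0.1044, 0.2052]
tcp_rot: [3.134, 0.084, 0.015]
force: [0.5, 0.2, -0.2]
gripper_width: 0.0212
[0.6069761  0.10452775 0.20546708]
```

View pics/c5.png

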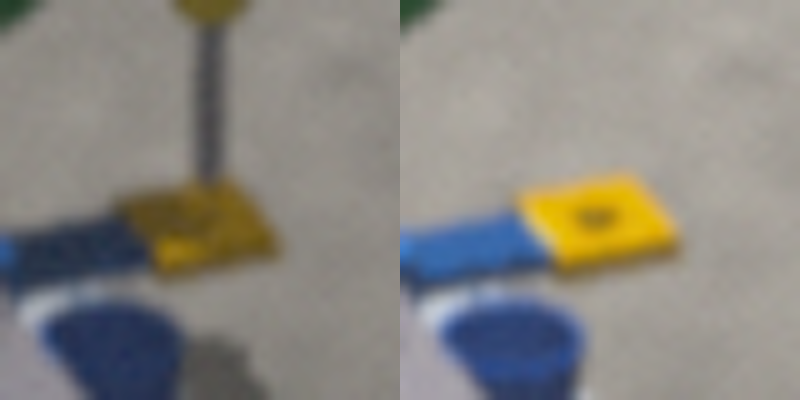

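The rod is at column 335.4 and its end at row 213.5. The hole is at (334.35,216.15). Solved together with the top view, the shift is about dx -1.7 mm, dy +3.4 mm. I'll descend gently and watch the force.

```bash
python3 -m handwheel '[{"tx":-0.0015,"ty":-0.0034,"tz":0,"yaw":0},{"tx":-0.0015,"ty":-0.0034,"tz":0.006,"yaw":0},{"tx":-0.0015,"ty":-0.0034,"tz":0.011,"yaw":0},{"tx":-0.0015,"ty":-0.0034,"tz":0.014,"yaw":0},{"tx":-0.0015,"ty":-0.0034,"tz":0.017,"yaw":0},{"tx":-0.0015,"ty":-0.0034,"tz":0.02,"yaw":0},{"tx":-0.0015,"ty":-0.0034,"tz":0.02,"yaw":0}]'
python3 -c "
from h import *
s=env.get_state();print(s['ee_pos'],s['force'],s['wrist_torque'])"
```

```text
t: 6.62
ee_pos: [0.6053, 0.1077, 0.1851]
tcp_rot: [3.134, 0.084, 0.015]
force: [-0.6, 0.7, -1.4]
gripper_width: 0.0212
[0.60532688 0.10770234 0.18509573] [-0.60243248  0.65281339 -1.39179766] [ 0.04949193  0.04407939 -0.02533622]
```

No contact force with the rod end 9 mm below the plate face, so the rod has entered the hole. Continuing down.

```bash
python3 -m handwheel '[{"tx":0,"ty":0,"tz":0.007,"yaw":0},{"tx":0,"ty":0,"tz":0.014,"yaw":0},{"tx":0,"ty":0,"tz":0.021,"yaw":0},{"tx":0,"ty":0,"tz":0.028,"yaw":0},{"tx":0,"ty":0,"tz":0.035,"yaw":0},{"tx":0,"ty":0,"tz":0.04,"yaw":0},{"tx":0,"ty":0,"tz":0.04,"yaw":0}]'
python3 -c "
from h import *
s=env.get_state();print(s['ee_pos'],s['force'],s['wrist_torque'])"
```

```text
t: 7.5
ee_pos: [0.6054, 0.1074, 0.1445]
tcp_rot: [3.134, 0.085, 0.013]
force: [0.7, 0.2, -1.6]
gripper_width: 0.0212
[0.60538244 0.10740572 0.14453563] [ 0.74909947  0.15519958 -1.57436585] [-0.00971186  0.02781741  0.02994993]
```

```bash
python3 -m handwheel '[{"tx":0,"ty":0,"tz":0.003,"yaw":0},{"tx":0,"ty":0,"tz":0.005,"yaw":0},{"tx":0,"ty":0,"tz":0.006,"yaw":0},{"tx":0,"ty":0,"tz":0.006,"yaw":0}]'
python3 -c "
from h import *
s=env.get_state();print(s['ee_pos'],s['force'],s['wrist_torque'])"
```

```text
t: 8.0
ee_pos: [0.6055, 0.1074, 0.139]
tcp_rot: [3.134, 0.084, 0.014]
force: [-0.7, 0.1, 2.2]
gripper_width: 0.0213
[0.6054753  0.10738225 0.13895647] [-0.73407158  0.09526735  2.2405066 ] [-0.01990078  0.11577444  0.00072669]
```

Seated: the force rose at the predicted height. Opening and lifting.

```bash
python3 -m handwheel '[{"tx":0,"ty":0,"tz":0,"yaw":0},{"tx":0,"ty":0,"tz":0,"yaw":0},{"tx":0,"ty":0,"tz":0,"yaw":0},{"tx":0,"ty":0,"tz":-0.01,"yaw":0},{"tx":0,"ty":0,"tz":-0.04,"yaw":0},{"tx":0,"ty":0,"tz":-0.08,"yaw":0},{"tx":0,"ty":0,"tz":-0.11,"yaw":0},{"tx":0,"ty":0,"tz":-0.11,"yaw":0}]' 0.06
python3 - <<'E'
from h import *
t=eyes.snapshot("side"); s=eyes.snapshot("top");p=env.get_state()["ee_pos"]; print(p, tool([1,0,0]),tool(np.r_[.520,.103,p[2]]-p))
cv2.imwrite("pics/c6.png",np.hstack([crop(t,290,160,65,85,6),crop(s,225,200,65,85,6)]))
E
```

```text
t: 9.0
ee_pos: [0.6066, 0.1084, 0.2529]
tcp_rot: [3.134, 0.085, 0.026]
force: [1.0, 0.4, -0.5]
gripper_width: 0.0597
[0.60431996 0.10805599 0.24910601] [0.99850304 0.0538859  0.00938032] [-0.08446649  0.00050487 -0.00075885]
```

View pics/c6.png

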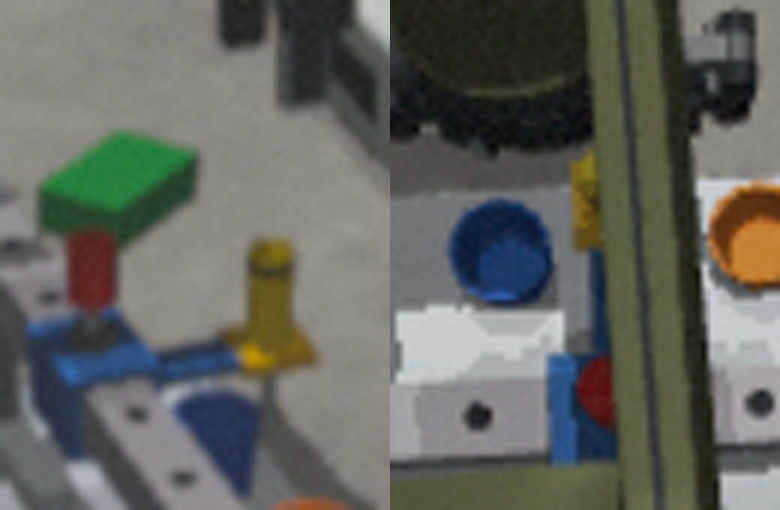

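The probe hangs in the eye, let go: its head is at side px (335,212), with the rod visible below the plate. Next is the knob, estimated at (0.5205,0.1026) from the eye fit.

```bash
python3 -m handwheel '[{"tx":-0.03,"ty":0,"tz":0,"yaw":0},{"tx":-0.07,"ty":0.0005,"tz":0,"yaw":0},{"tx":-0.0845,"ty":0.001,"tz":0,"yaw":0},{"tx":-0.0845,"ty":0.001,"tz":0.02,"yaw":0},{"tx":-0.0845,"ty":0.001,"tz":0.05,"yaw":0},{"tx":-0.0845,"ty":0.001,"tz":0.075,"yaw":0},{"tx":-0.0845,"ty":0.001,"tz":0.087,"yaw":0},{"tx":-0.0845,"ty":0.001,"tz":0.087,"yaw":0}]' 0.06
python3 -m handwheel '[{"tx":0,"ty":0,"tz":0,"yaw":0},{"tx":0,"ty":0,"tz":0,"yaw":0},{"tx":0,"ty":0,"tz":0,"yaw":0},{"tx":0,"ty":0,"tz":0,"yaw":0},{"tx":0,"ty":0,"tz":0,"yaw":0},{"tx":0,"ty":0,"tz":0,"yaw":0}]' 0 50
python3 -c "
from h import *
s=env.get_state();print(s['ee_pos'],s['force'],s['wrist_torque'])"
```

```text
t: 10.1
ee_pos: [0.5204, 0.1019, 0.1603]
tcp_rot: [3.134, 0.084, 0.011]
force: [-0.0, -0.2, -0.1]
gripper_width: 0.06
t: 10.85
ee_pos: [0.5212, 0.102, 0.1613]
tcp_rot: [3.134, 0.084, 0.014]
force: [-0.7, -0.3, 5.8]
gripper_width: 0.0226
[0.52117416 0.10201157 0.1612628 ] [-0.70817103 -0.30973552  5.7612671 ] [0.22184652 0.03945037 0.0224377 ]
```

```bash
python3 -m handwheel '[{"tx":0,"ty":0,"tz":-0.005,"yaw":0},{"tx":0,"ty":0,"tz":-0.01,"yaw":0},{"tx":0,"ty":0,"tz":-0.0145,"yaw":0},{"tx":0,"ty":0,"tz":-0.0145,"yaw":0},{"tx":0,"ty":0,"tz":-0.0145,"yaw":0}]'
python3 -c "
from h import *
s=env.get_state();print(s['ee_pos'],s['force'],s['wrist_torque'])"
```

```text
t: 11.48
ee_pos: [0.5211, 0.102, 0.1755]
tcp_rot: [3.134, 0.084, 0.014]
force: [3.5, -0.5, -7.3]
gripper_width: 0.0227
[0.5210577  0.10200676 0.17547979] [ 3.46782635 -0.5005026  -7.27168226] [ 0.2232593  -0.56162305 -0.04196214]
```

```bash
python3 -m handwheel '[{"tx":0,"ty":0,"tz":-0.0013,"yaw":0},{"tx":0,"ty":0,"tz":-0.0013,"yaw":0}]'
python3 -m handwheel '[{"tx":0,"ty":-0.004,"tz":0,"yaw":0},{"tx":0,"ty":-0.01,"tz":0,"yaw":0},{"tx":0,"ty":-0.018,"tz":0,"yaw":0},{"tx":0,"ty":-0.026,"tz":0,"yaw":0},{"tx":0,"ty":-0.026,"tz":0,"yaw":0}]'
```

```text
t: 11.72
ee_pos: [0.521, 0.102, 0.1766]
tcp_rot: [3.134, 0.084, 0.014]
force: [3.6, -1.0, -8.5]
gripper_width: 0.0226
t: 12.35
ee_pos: [0.5194, 0.1296, 0.1764]
tcp_rot: [3.136, 0.085, 0.013]
force: [3.2, 3.0, -8.1]
gripper_width: 0.0228
```

```bash
python3 -m handwheel '[{"tx":0,"ty":-0.006,"tz":0,"yaw":0},{"tx":0,"ty":-0.012,"tz":0,"yaw":0},{"tx":0,"ty":-0.018,"tz":0,"yaw":0},{"tx":0,"ty":-0.024,"tz":0,"yaw":0},{"tx":0,"ty":-0.028,"tz":0,"yaw":0},{"tx":0,"ty":-0.028,"tz":0,"yaw":0}]'
python3 - <<'E'
from h import *
t=eyes.snapshot("side"); s=eyes.snapshot("top");st=env.get_state();p=st["ee_pos"]; print(p,st["force"],st["wrist_torque"], tool([1,0,0]))
cv2.imwrite("pics/c7.png",np.hstack([crop(t,275,160,65,85,6),crop(s,215,200,65,85,6)]))
E
```

```text
t: 13.1
ee_pos: [0.5178, 0.1584, 0.1763]
tcp_rot: [3.137, 0.086, 0.013]
force: [3.2, 0.3, -7.8]
gripper_width: 0.0224
[0.51775133 0.15837536 0.17625053] [ 2.89861694  2.94232419 -8.61970778] [ 0.33518985 -0.36032373 -0.0608114 ] [0.99847878 0.05449594 0.00838525]
```

View pics/c7.png

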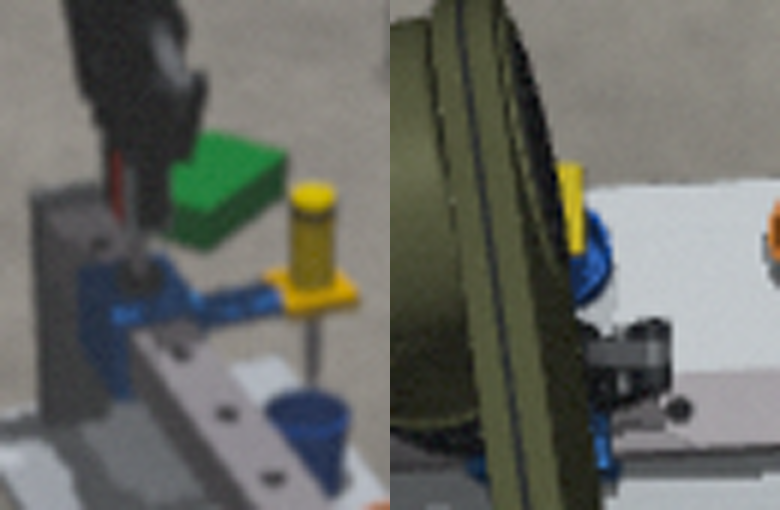

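The section has slid and the probe hangs above the blue cup, which is at side px (327,228). Knob travel is about 56.4 mm. Lowering the pin.

```bash
python3 -m handwheel '[{"tx":0,"ty":0,"tz":0.003,"yaw":0},{"tx":0,"ty":0,"tz":0.006,"yaw":0},{"tx":0,"ty":0,"tz":0.009,"yaw":0},{"tx":0,"ty":0,"tz":0.009,"yaw":0}]'
```

```text
t: 13.7
ee_pos: [0.5179, 0.1584, 0.1671]
tcp_rot: [3.137, 0.085, 0.013]
force: [1.9, 1.0, -6.3]
gripper_width: 0.0227
```

The force still shows the spring pulling down 9 mm below the start, so the pin is inside the hole.

```bash
python3 -m handwheel '[{"tx":0,"ty":0,"tz":0.003,"yaw":0},{"tx":0,"ty":0,"tz":0.006,"yaw":0},{"tx":0,"ty":0,"tz":0.0065,"yaw":0},{"tx":0,"ty":0,"tz":0.0065,"yaw":0},{"tx":0,"ty":0,"tz":0.0065,"yaw":0}]'
python3 - <<'E'
from h import *
t=eyes.snapshot("side"); st=env.get_state();p=st["ee_pos"]; print(p,st["force"],st["wrist_torque"],st["gripper_width"])
cv2.imwrite("pics/c8.png",crop(t,265,160,90,85,6))
E
```

```text
t: 14.32
ee_pos: [0.5179, 0.1584, 0.1613]
tcp_rot: [3.137, 0.085, 0.014]
force: [-1.8, 0.2, 4.6]
gripper_width: 0.0227
[0.51791867 0.15841012 0.1612887 ] [-0.99193178  0.60935413  5.71602717] [ 0.0570657   0.2300262  -0.07843843] 0.022768371509744135
```

View pics/c8.png

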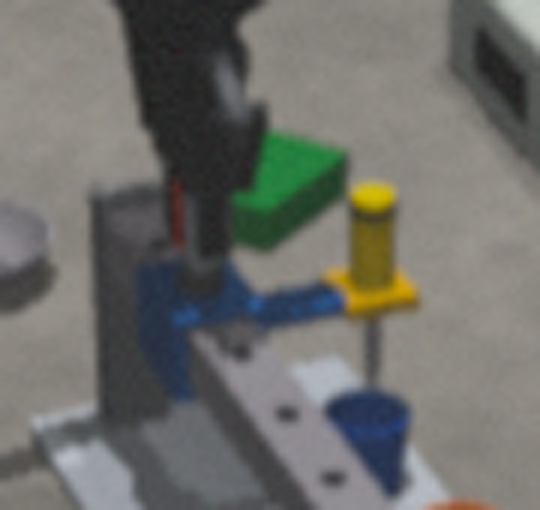

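The knob is back at its home height (TCP z 0.1613, as when first gripped) and the force has reversed to +5.7 N, so the pin is on its seat. The probe hangs over the blue cup, with its head at side px (327,198). Handing in.

```bash
python3 -c "
from bench import workorder
print(workorder.job_done())"
```

```text
the job is handed in; nothing more can be done
None
```

I hung the yellow probe in the eye and let it go. I then pulled the lock plunger up about 15 mm, slid the section about 56 mm to the hole above the blue cup, and let the pin down into it. The job was handed in at about 14.5 s with the gripper still closed on the red knob.

**Last checks:**
- **Pin:** the knob is back at its original home height (TCP z 0.1613 m), and the vertical force reversed from the spring's pull to +5.7 N, so the pin is seated.
- **Grip:** the gripper is set to 50 N on the knob and reads 22.8 mm open.
- **Probe:** the last side picture shows it hanging upright over the blue cup, and the blue cup standing upright.

**Not confirmed or in disagreement:**
- The two cameras differed by 3–6 mm, so I settled the eye's position from both plus force-free entry of the rod.
- I judged the section's final place from knob travel and the pin dropping in, because the arm hid the top view there.
- I did not measure the bystanders or the orange cup again at the end. I saw no contact with them.
- My first move call was refused because its rows lacked keys; nothing moved.

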